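# Slide a mould into its hold-down station

### The arm

A 6-joint arm with a two-finger parallel gripper is mounted at the origin on a cart in front of the work surface, level with it; the furniture and walls round the work are solid. World frame = base frame: x ahead of the robot, y to its left, z up, the work surface at z = 0. Lengths are in m, angles in degrees, forces in N, time in s.
With the tool pointing down it reaches from about 0.35 to 0.875 m from the base axis. Payload 4.2 kg.
Tool frame: the origin (TCP) lies on the centre line of the jaws, within the pads' length; the fingertips stand 11 mm ahead of it and the grasp point (between the pads) lies 8 mm behind it; y points along the fingers, z is the direction in which the jaws open and shut, and the axes are right-handed (so a half turn about y gives the same grasp; the last joint's range is limited). The gripper opens to 87 mm and grips with 3 to 60 N. Pads are 19 mm wide; open, the fingers measure 117 mm over their backs; the gripper's body (75 mm by 190 mm) begins 51 mm behind the grasp point.
Start: joints at [89.015, 22.042, 0.453, 0, -68.411, -14.817], TCP at [0.17, 0.601, 0.234] pointing down, gripper open.
Joint ranges: [-179.83, 179.83], [-69.29, 118.12], [-61.27, 80.66], [-181.25, 117.63], [-171.15, -9.14], [-177.46, 177.46]. Speed limits (degrees/s): [159.86, 159.86, 180, 180, 180, 180].

### API

Orientations are given as a 3x3 rotation matrix whose columns are the frame's x, y, z axes.
In Python, from station import r, optics gives the robot as it stands. The module is installed in compiled form; this text tells all that it offers.
- The arm moves only by the tool step_arm, never from a script. Its argument "moves" is a list that holds one entry, the list of rows, each a list of 7 numbers: the turn, a rotation vector about the tool's x, y, z in rad, then the shift along the tool's x, y, z in cm, then the opening in per cent of the stroke, from 0 (shut) to 100 (fully open). A call has exactly 5 rows; each row is the pose to reach, as a shift and turn from the pose commanded when the call began, along the tool's axes at that moment; what a row does not reach only later rows make up. A row lasts 1/12 s, in which the tool goes at most 41.7 mm and 7.16 degrees, less where a joint would pass 70% of its speed; a pose out of reach is approached as far as the arm can. A call with a gripper value outside its range is refused whole. The fingers move at their own pace and stop on an object; the grip force is fixed at half the most. Time passes only in rows, so rows that repeat a pose let the fingers close, or fill a call up. It gives the time, the measured TCP pose, the force and the opening at its end, in the units of the state.
- r.sense(): the state, without advancing time (a new reading comes with each control period).
- optics.capture(name): name is "side" or "top" or "wrist"; returns a dict with "image" (480x640x3 uint8, red, green, blue), "fov_y" (degrees; the focal length in pixels is half the picture's height over the tangent of half this angle, whatever the lens; pixels are square), "cx", "cy" (the principal point, pixels), "k1" (the pictures are not rectified: a ray, as slopes to the right and down, at radius r is drawn at 1 + k1 r^2 times it, then the intrinsics apply), "cam_to_world" (4x4, takes a point from camera to world coordinates). Camera axes: x right, y down, z forward; pixel columns grow to the right and rows downward; lengths in m; the calibration is good to about 2 mm. A picture is of the moment at which its call begins. There is no depth.
- r.finish_job(): hands the job in, once; it reports no verdict.
The state is a dict: "time_s": time; "joints": joint angles; "joint_velocities": joint speeds; "effort": joint torques, N m; "tcp_pos": TCP position; "ee_rot": TCP orientation; "wrist_force": force on the tool from outside, world axes, zero at the start; "moment": the same for the moment, N m; "gripper_width": opening from 0.0 (shut) to 1.0 (fully open).
Only numpy, scipy, OpenCV 4.12 (cv2) and the standard library are available. Lean on these libraries where they do the work, as an engineer would, in place of code of your own. Each camera call takes 0.05 s, during which the arm holds its last target.

### The job

Slide the brass mould on its square steel plate across the bench, round the ribbed mould, the frit jar and the cork block without touching or shifting any of them, and push it into the mould station, under the hold-down strips, until the plate is up against the back stop. Push by the plate only: the brass cup has just been coated and must not be touched, and the mould stays flat on the bench, never lifted or tipped. Then turn the keeper fully shut behind the plate, so that the mould cannot be drawn out, and let go.

Things in the scene. Friction and masses are not known exactly. Their poses are not given: they have to be found in the camera images.
- mould: The mould to be moved: square steel base plate, 90 x 90 x 14 mm, edges slightly rounded, flat on the bench, with a plain brass cup bolted upright on its middle (top 53 mm above the bench). About 0.85 kg. Origin: centre of the plate's underside; x and y square to the plate's sides, z up. Pushed by the plate's upright sides, it stops where pushing stops.
- station: Mould station, fixed to the bench near its right end: two parallel dark steel rails joined by a back stop, no floor, front open. Origin: on the bench, where the middle of the seated plate lies; x points the way the mould is pushed in, y across, z up. Channel 93.5 mm wide (inner faces y = +-46.75 mm); back stop's face at x = +45 mm. Outer size x -48 to +57, y +-72 mm, 26 mm high.
- station_mouth (a point): Middle of the station's open front, on the bench, 48 mm before the station's origin (axes the same). Here the mouth is 107 mm wide; it narrows evenly to the channel's 93.5 mm over the next 30 mm. From 36 mm in, a hold-down strip on each rail overhangs the channel by 8 mm; its underside is 16.5 mm above the bench.
- keeper (a joint): Angle of the keeper, a steel turn button (14 mm wide, 5 to 17 mm above the bench, reaching 66 mm from its pivot). 0 = fully shut: it points along the station's +y, across the mouth, 4 mm behind the seated plate, at its stop. It opens anticlockwise seen from above; at 1.57 it points along the station's -x; 1.9 is its other stop. It stays where it is left (1 N at the knob moves it).
- keeper_pivot (a point): The keeper's upright pivot pin on the bench beside the mouth, at x = -56, y = -68 mm in the station's frame (axes the same); its head is 21 mm above the bench. Mind the fixed bench vice, 150 mm high, farther out on the station's -y side: its nearest face lies 145 to 190 mm from the station's x axis, about x = -60 to -220 mm. On the +y side the drawer cabinet, 260 mm high, keeps at least 115 mm from that axis.
- keeper_knob (a point): Middle of the black knob (18 mm across, 18 to 46 mm above the bench) that stands on the keeper 52 mm from its pivot; this point is 32 mm above the bench.
- ribbed_mould: Obstacle, loose: ribbed brass optic mould with a wider round rim, 60 mm across, 57 mm high. Origin: centre of its underside.
- frit_jar: Obstacle, loose: small round jar with a screw lid, 48 mm across, 56 mm high. Origin: centre of its underside.
- cork: Obstacle, loose: brown cork block, 45 mm (its x) by 60 mm (its y), 35 mm high. Origin: centre of its underside.
- mould_cup: The brass cup on the mould's plate (42 mm across, from 14 to 53 mm above the bench), fixed to it; not to be touched by the robot. Origin: centre of the cup's underside, 14 mm above that of the plate.

How it is judged (in metres and radians):
On the way:
1. the mould is in the station, its plate against the back stop (x of mould in the frame of station between -0.006 and 0.004 m and y of mould in the frame of station between -0.005 and 0.005 m and height (world z) of mould below 0.004 m and angle between mould's own z axis and vertical below 0.05 rad), for 0.2 s.
At the end, for the whole second after the job is handed in: The mould stands flat on the bench in the station, its plate within 6 mm of the back stop and centred between the rails to 5 mm, the keeper is shut (within 0.08 rad of its stop), and everything is released and at rest (all of step 1 and value of joint keeper below 0.08 rad and linear speed of mould below 0.01 m/s and contact force between the fingers and mould below 0.2 N); the robot touches nothing.
It fails at once if the ribbed brass optic mould is touched by the mould or the robot, or shifted by more than 6 mm (contact force between any of mould, the fingers, the arm and ribbed_mould above 0.3 N or distance of ribbed_mould from where it was at the start of the episode above 0.006 m).
It fails at once if the frit jar is touched by the mould or the robot, or shifted by more than 6 mm (contact force between any of mould, the fingers, the arm and frit_jar above 0.3 N or distance of frit_jar from where it was at the start of the episode above 0.006 m).
It fails at once if the cork block is touched by the mould or the robot, or shifted by more than 6 mm (contact force between any of mould, the fingers, the arm and cork above 0.3 N or distance of cork from where it was at the start of the episode above 0.006 m).
It fails at once if the robot touches the coated brass cup (contact force between any of the fingers, the arm and mould_cup above 0.5 N).
It fails at once if the mould is lifted off the bench (by more than 8 mm) or tipped (height (world z) of mould above 0.008 m or angle between mould's own z axis and vertical above 0.15 rad).
It also fails if it takes over 72 s, if anything falls off the work surface, if the arm or the gripper's body presses on something with over 40 N, if the wrist force passes 120 N, or if a joint passes its speed limit or range.

## Working session

There is one attempt and no reset: what is moved stays moved. The work goes in short steps, Python scripts to look and compute and a tool call to move; the robot and the scene stay as the last step left them, time stands still between calls to the robot, and variables do not carry over. Pictures are saved under pics/ and viewed, and the job is handed in when it is done.

Besides the shell and the picture viewer there is one more tool, called after "Call:" as name(argument=value, ...) on one line, values as JSON. step_arm: Moves the arm, as the interface text tells. Its arguments: {"type":"object","properties":{"moves":{"type":"array"}},"required":["moves"]}

```bash
mkdir -p pics; ls
cat > h.py <<'E'
import numpy as np, cv2
from station import r, optics
def cap(n,f):
    d=optics.capture(n); cv2.imwrite('pics/'+f,cv2.cvtColor(d['image'],cv2.COLOR_RGB2BGR))
    import pickle; pickle.dump(d,open('pics/'+f[:-4]+'.pkl','wb')); return d
def load(f):
    import pickle; return pickle.load(open('pics/'+f+'.pkl','rb'))
def ray(d,u,v):
    f=240/np.tan(np.radians(d['fov_y'])/2)
    x=np.array([(u-d['cx'])/f,(v-d['cy'])/f]); s=x.copy()
    for _ in range(30): s=x/(1+d['k1']*(s@s))
    T=np.array(d['cam_to_world']); return T[:3,3],T[:3,:3]@np.array([s[0],s[1],1])
def pix(d,u,v,z):
    o,k=ray(d,u,v); return (o+k*(z-o[2])/k[2])
def proj(d,p):
    f=240/np.tan(np.radians(d['fov_y'])/2); T=np.array(d['cam_to_world'])
    c=T[:3,:3].T@(np.array(p)-T[:3,3]); s=c[:2]/c[2]; s=s*(1+d['k1']*(s@s)); return f*s+[d['cx'],d['cy']]
E
python3 - <<'E'
from h import *
np.set_printoptions(precision=4,suppress=True)
for n in('top','side','wrist'):
    d=cap(n,n+'0.png'); print(n,d['fov_y'],d['cx'],d['cy'],d['k1']);print(d['cam_to_world'])
s=r.sense()
for k in s: print(k,s[k])
E
```

```text
pics
top 55.844235351754065 321.3027837774354 242.83901417085036 -0.1121898711415975
[[-0.0236 -0.9948  0.0993  0.4462]
 [-0.9996  0.0248  0.0114  0.2248]
 [-0.0139 -0.0989 -0.995   0.9011]
 [ 0.      0.      0.      1.    ]]
side 48.73100835757461 320.89055423313494 233.17153665033405 -0.02439662870862339
[[-0.9981 -0.0237  0.0569  0.4567]
 [-0.0588  0.642  -0.7644  0.9147]
 [-0.0184 -0.7663 -0.6422  0.6093]
 [ 0.      0.      0.      1.    ]]
wrist 63.717409692193556 330.05777867930055 245.02483990795375 -0.01886370970013154
[[-0.2735 -0.9307 -0.243   0.2351]
 [-0.9619  0.2652  0.0669  0.5833]
 [ 0.0022  0.252  -0.9677  0.3831]
 [ 0.      0.      0.      1.    ]]
time_s 0.15
joints [ 89.0139  22.0802   0.3984  -0.0211 -68.412  -14.818 ]
joint_velocities [-0.0945 -0.0429  0.2757  0.0716 -0.0074 -0.1504]
effort [ -0.0002 -39.1055  18.7587   4.2223   0.0124  -0.0001]
tcp_pos [0.1701 0.601  0.2327]
ee_rot [[-0.9622 -0.0004 -0.2725]
 [ 0.2725 -0.0016 -0.9622]
 [-0.0001 -1.      0.0017]]
wrist_force [-0.0807 -0.4819  0.7665]
moment [0.0087 0.025  0.0228]
gripper_width 1.0000861805230994
```

View pics/top0.png

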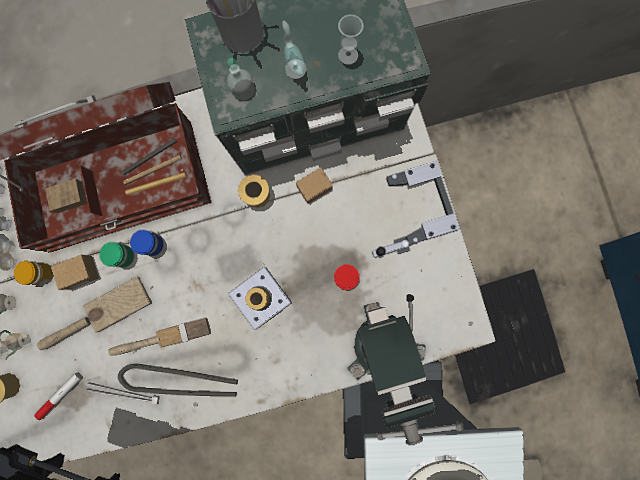

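View pics/side0.png

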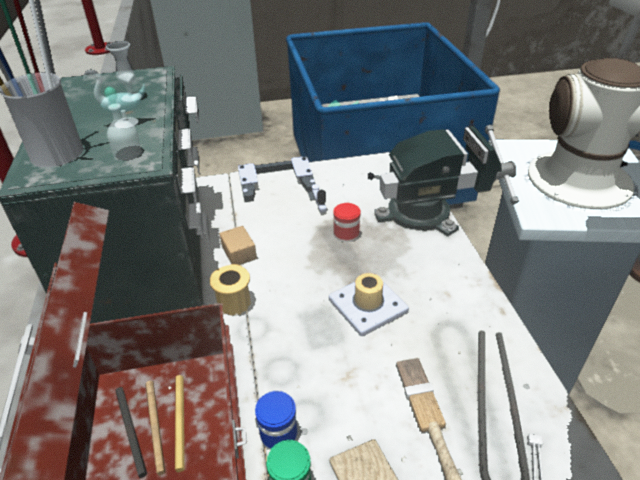

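View pics/wrist0.png

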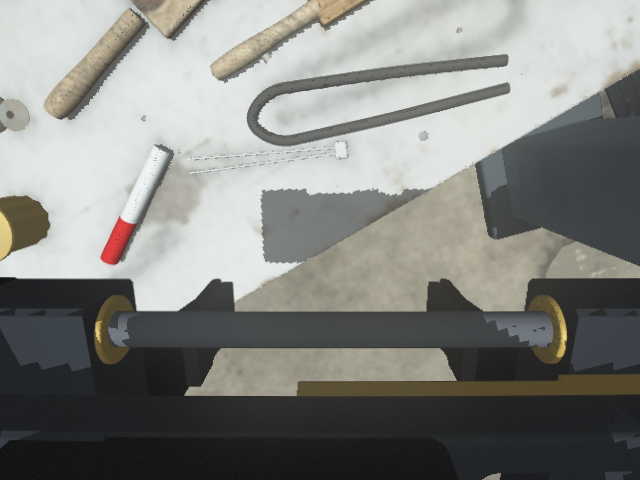

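Run:
```python
import cv2
a=cv2.imread('pics/top0.png')
cv2.imwrite('pics/c1.png',cv2.resize(a[240:350,210:370],None,fx=5,fy=5,interpolation=cv2.INTER_CUBIC))
cv2.imwrite('pics/c2.png',cv2.resize(a[150:270,360:480],None,fx=5,fy=5,interpolation=cv2.INTER_CUBIC))
cv2.imwrite('pics/c3.png',cv2.resize(a[155:220,225:345],None,fx=6,fy=6,interpolation=cv2.INTER_CUBIC))
```

```text
(no output)
```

View pics/c1.png

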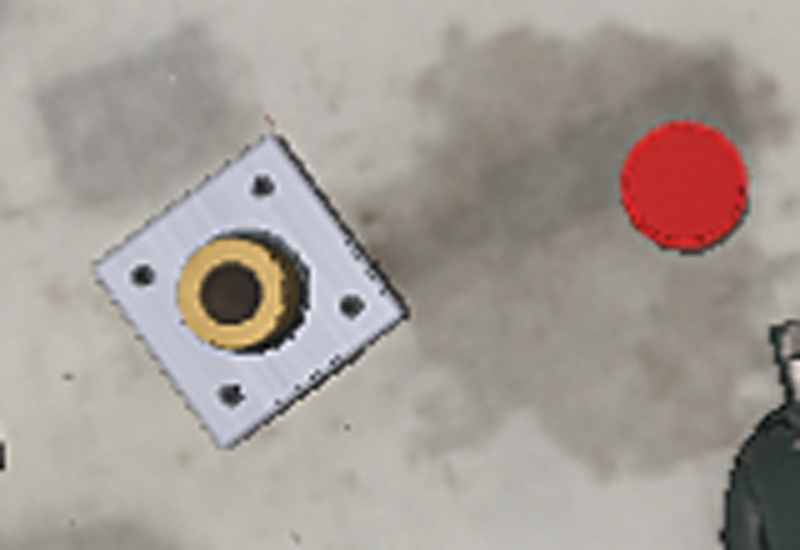

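View pics/c2.png

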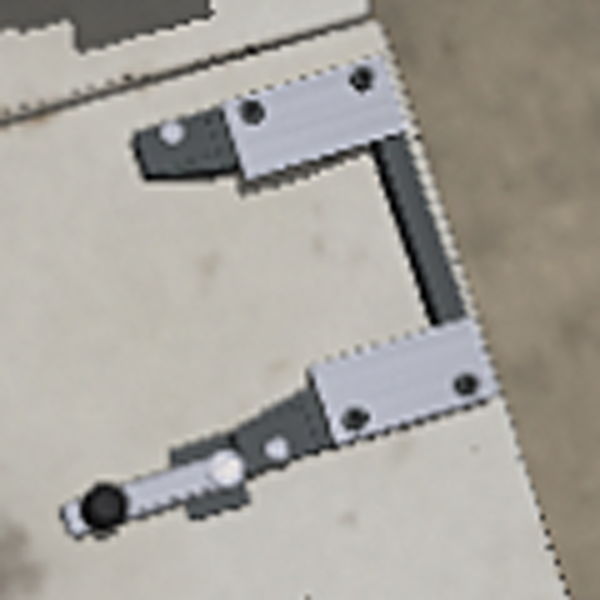

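View pics/c3.png

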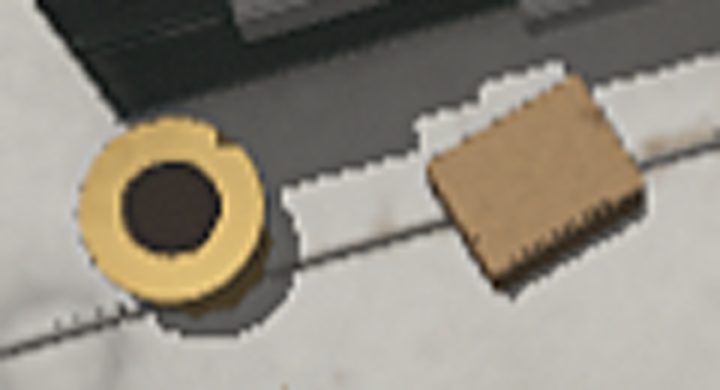

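Run:
```python
from h import *
np.set_printoptions(precision=4,suppress=True)
d=load('top0')
def P(L,o,s,z): return np.array([pix(d,o[0]+(u+.5)/s-.5,o[1]+(v+.5)/s-.5,z)[:2] for u,v in L])
m=P([(272,135),(408,313),(226,448),(95,266)],(210,240),5,.014)
print('mould',m,m.mean(0),[np.linalg.norm(m[i]-m[(i+1)%4]) for i in range(4)])
e=[(m[1]-m[0])+(m[2]-m[3]),(m[0]-m[3])+(m[1]-m[2])]
print([np.degrees(np.arctan2(x[1],x[0])) for x in e])
print('jar',P([(685,187),(621,187),(748,187)],(210,240),5,.056))
print('ribbed',P([(172,211),(79,211),(265,211)],(225,155),6,.057))
c=P([(575,75),(645,183),(497,285),(430,160)],(225,155),6,.035)
print('cork',c,c.mean(0),[np.linalg.norm(c[i]-c[(i+1)%4]) for i in range(4)])
U=P([(222,103),(380,57),(410,128),(243,180)],(360,150),5,.026)
L=P([(308,375),(475,318),(497,390),(335,445)],(360,150),5,.026)
print(U,L)
# fit station
from scipy.optimize import least_squares
mod=np.array([(-12,72),(57,72),(57,38.75),(-12,38.75),(-12,-38.75),(57,-38.75),(57,-72),(-12,-72)])/1000
obs=np.vstack([U,L]);
pv=P([(228,468)],(360,150),5,.021)[0]; kn=P([(103,505)],(360,150),5,.046)[0]
print('pv',pv,'kn',kn,np.linalg.norm(pv-kn))
mod=np.vstack([mod,[-.056,-.068]]);obs=np.vstack([obs,pv])
def T(p,q):
    c,s=np.cos(p[2]),np.sin(p[2]); return q@np.array([[c,s],[-s,c]])+p[:2]
f=least_squares(lambda p:(T(p,mod)-obs).ravel(),[*obs.mean(0),-1.5])
print(f.x,np.degrees(f.x[2]));print((T(f.x,mod)-obs)*1000)
k=kn-pv; print('keeper',np.arctan2(k[1],k[0])-(f.x[2]+np.pi/2))
```

```text
mould [[0.4905 0.3488]
 [0.4198 0.2965]
 [0.3688 0.3686]
 [0.4406 0.4195]] [0.4299 0.3583] [np.float64(0.08795509767770365), np.float64(0.08834114163540625), np.float64(0.08797102785576652), np.float64(0.08656125221633111)]
[np.float64(-144.0765398797213), np.float64(-54.73898425441016)]
jar [[0.4654 0.189 ]
 [0.466  0.2128]
 [0.4648 0.1655]]
ribbed [[0.6353 0.3619]
 [0.6363 0.3918]
 [0.6344 0.3322]]
cork [[0.6819 0.233 ]
 [0.6452 0.2111]
 [0.6128 0.2599]
 [0.6547 0.2809]] [0.6486 0.2462] [np.float64(0.04271812874872269), np.float64(0.058566637259403774), np.float64(0.046947484199413095), np.float64(0.05503773016282374)]
[[ 0.674   0.0676]
 [ 0.6916  0.0033]
 [ 0.6624 -0.0071]
 [ 0.6427  0.0608]] [[ 0.5644  0.0388]
 [ 0.5855 -0.0287]
 [ 0.5567 -0.0358]
 [ 0.5366  0.0295]]
pv [0.5292 0.0709] kn [0.5139 0.1234] 0.0546783826249352
[ 0.6082  0.0375 -1.2906] -73.9454303264102
[[ 0.109   1.2988]
 [ 1.5646 -0.6853]
 [-1.1664  0.483 ]
 [-0.4987 -1.049 ]
 [ 3.2815 -0.4982]
 [ 1.2762  0.6509]
 [-1.9279 -1.3796]
 [-0.8996 -0.3646]
 [-1.7387  1.544 ]]
keeper 1.573232035489486
```

```bash
cat >> h.py <<'E'
S=[0.6082,0.0375,np.radians(-73.945)]
def w(x,y):
    c,s=np.cos(S[2]),np.sin(S[2]); return np.array([S[0]+c*x-s*y,S[1]+s*x+c*y])
def st(p):
    c,s=np.cos(S[2]),np.sin(S[2]); q=np.array(p[:2])-S[:2]; return np.array([c*q[0]+s*q[1],-s*q[0]+c*q[1]])
def go(x,y,tip,rel):
    """rel: angle of tool z in station frame, deg"""
    s=r.sense(); R=np.array(s['ee_rot']); p=np.array(s['tcp_pos'])
    t=np.array([*w(x,y),tip+.011]); g=np.radians(rel)+S[2]
    z=np.array([np.cos(g),np.sin(g),0]); yy=np.array([0,0,-1.]); G=np.c_[np.cross(yy,z),yy,z]
    from scipy.spatial.transform import Rotation as Ro
    print('t',s['time_s'],'st',st(p).round(4),'tip',round(p[2]-.011,4),'rel',round(np.degrees(np.arctan2(R[1,2],R[0,2])-S[2]),2),'F',np.round(s['wrist_force'],1),'g',round(s['gripper_width'],3))
    print('turn',Ro.from_matrix(R.T@G).as_rotvec().round(4),'shift cm',(R.T@(t-p)*100).round(2))
E
python3 - <<'E'
from h import *
go(-.355,-.175,.1,0)
E
```

```text
t 0.15 st [-0.6627 -0.2652] tip 0.2217 rel -31.87 F [-0.1 -0.5  0.8] g 1.0
turn [-1.700e-03 -5.562e-01  4.000e-04] shift cm [-23.9   12.21  21.35]
```

Call:
step_arm(moves=[[[0, -0.11, 0, -2.4, 1.0, 2.1, 60], [0, -0.22, 0, -4.8, 2.0, 4.2, 60], [0, -0.33, 0, -7.2, 3.0, 6.4, 60], [0, -0.44, 0, -9.6, 4.0, 8.5, 60], [0, -0.556, 0, -12, 5, 10.7, 60]]])

```text
time_s: 0.57
tcp_pos: [0.257, 0.4643, 0.1829]
ee_rot: [[-0.959, -0.0, 0.282], [-0.282, -0.0, -0.959], [0.0, -1.0, 0.0]]
wrist_force: [-0.4, 0.2, 0.9]
gripper_width: 0.705
```

Run:
```python
from h import *
go(-.355,-.175,.1,0)
```

```text
t 0.5667 st [-0.5073 -0.2195] tip 0.1719 rel 0.34 F [-0.4  0.2  0.9] g 0.705
turn [-0.0002  0.0059  0.0002] shift cm [-4.36  7.19 15.25]
```

Call:
step_arm(moves=[[[0, 0.002, 0, -0.9, 1.4, 3.0, 60], [0, 0.004, 0, -1.8, 2.8, 6.0, 60], [0, 0.006, 0, -2.7, 4.2, 9.0, 60], [0, 0.006, 0, -3.6, 5.6, 12.0, 60], [0, 0.006, 0, -4.4, 7.2, 15.2, 60]]])

```text
time_s: 0.98
tcp_pos: [0.3416, 0.3309, 0.1113]
ee_rot: [[-0.962, 0.001, 0.271], [-0.271, 0.001, -0.962], [-0.001, -1.0, -0.001]]
wrist_force: [0.2, -0.0, -0.1]
gripper_width: 0.603
```

Run:
```python
from h import *
cap('wrist','w1.png'); cap('top','t1.png')
go(-.355,-.175,.03,0)
```

```text
t 1.0833 st [-0.3514 -0.1775] tip 0.0978 rel -0.67 F [ 0.9  0.6 -0.3] g 0.604
turn [-0.0054 -0.0117  0.0064] shift cm [-0.29  6.77 -0.4 ]
```

View pics/w1.png

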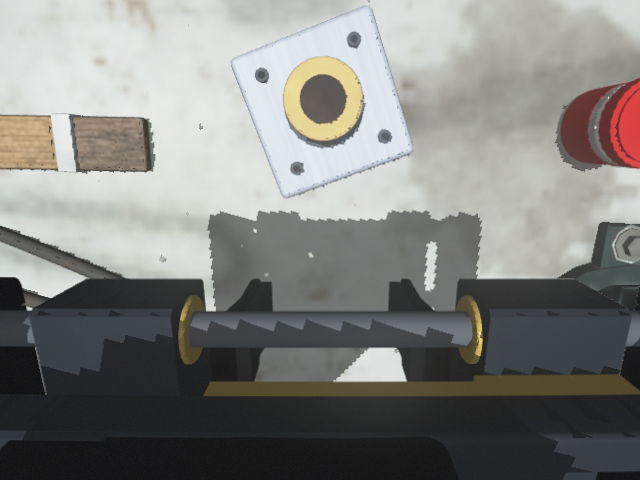

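View pics/t1.png

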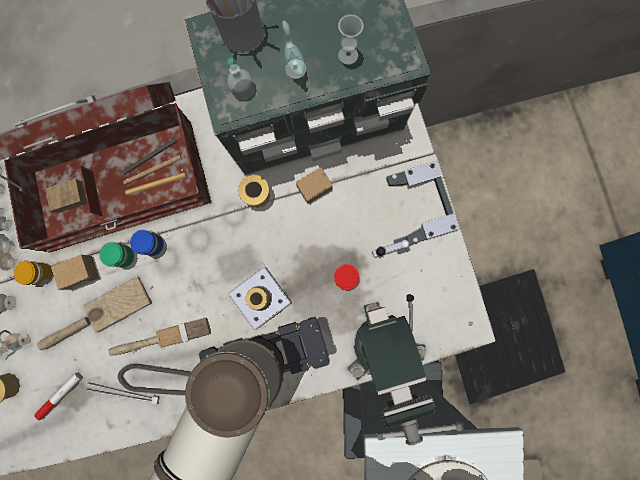

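Run:
```python
from h import *
d=load('w1')
m=np.array([st(pix(d,u,v,.014)) for u,v in [(369,7),(412,153),(286,197),(232,62)]]);print(m.round(4),m.mean(0))
d=load('top0')
m=np.array([st(pix(d,u,v,.014)) for u,v in [(264.4,267),(291.6,302.6),(255.2,329.6),(229,293.2)]]);print(m.round(4),m.mean(0))
```

```text
[[-0.3336 -0.0304]
 [-0.3052 -0.1126]
 [-0.385  -0.1397]
 [-0.4144 -0.0592]] [-0.35953479 -0.08545406]
[[-0.3312 -0.028 ]
 [-0.3004 -0.1104]
 [-0.3839 -0.1395]
 [-0.4129 -0.0564]] [-0.35709447 -0.08356245]
```

Call:
step_arm(moves=[[[-0.004, -0.01, 0.005, 0, 2.0, -0.2, 60], [-0.004, -0.01, 0.005, 0, 4.5, -0.3, 60], [-0.004, -0.01, 0.005, 0, 7, -0.3, 60], [-0.004, -0.01, 0.005, 0, 8.6, -0.3, 60], [-0.004, -0.01, 0.005, 0, 9.2, -0.3, 60]]])

```text
time_s: 1.5
tcp_pos: [0.3392, 0.3337, 0.0174]
ee_rot: [[-0.96, 0.002, 0.28], [-0.28, 0.001, -0.96], [-0.002, -1.0, -0.001]]
wrist_force: [-0.0, -0.9, 0.1]
gripper_width: 0.606
```

Run:
```python
from h import *
go(-.355,-.0575,.005,0)
```

```text
t 1.5 st [-0.3591 -0.1766] tip 0.0064 rel 0.23 F [-0.  -0.9  0.1] g 0.606
turn [ 0.0008  0.0039 -0.0019] shift cm [-11.91   0.16   0.45]
```

Call:
step_arm(moves=[[[0, 0.004, 0, -0.6, 0.1, 0.5, 60], [0, 0.004, 0, -1.2, 0.1, 0.6, 60], [0, 0.004, 0, -2.0, 0.1, 0.6, 60], [0, 0.004, 0, -2.8, 0.1, 0.6, 60], [0, 0.004, 0, -3.6, 0.1, 0.6, 60]]])

```text
time_s: 1.92
tcp_pos: [0.3767, 0.3394, 0.0196]
ee_rot: [[-0.961, 0.003, 0.276], [-0.276, 0.006, -0.961], [-0.005, -1.0, -0.005]]
wrist_force: [-6.7, 0.5, 3.0]
gripper_width: 0.598
```

Run:
```python
from h import *
go(-.353,-.0575,.005,0); cap('wrist','w2.png')
```

```text
t 1.9167 st [-0.3541 -0.139 ] tip 0.0086 rel -0.01 F [-6.7  0.5  3. ] g 0.598
turn [ 0.0047 -0.0002 -0.0049] shift cm [-8.14  0.4   0.11]
```

View pics/w2.png

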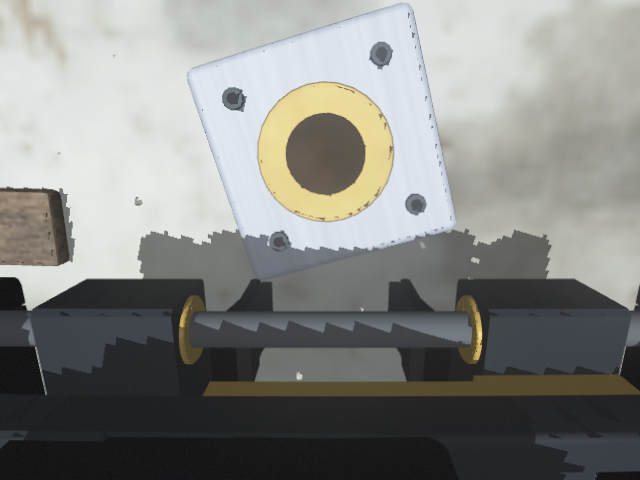

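Call:
step_arm(moves=[[[0, 0, 0, -0.8, 0.3, 0, 60], [0, 0, 0, -1.6, 0.3, 0, 60], [0, 0, 0, -2.4, 0.3, 0, 60], [0, 0, 0, -3.2, 0.3, 0, 60], [0, 0, 0, -4.0, 0.3, 0, 60]]])

```text
time_s: 2.38
tcp_pos: [0.4148, 0.3496, 0.0158]
ee_rot: [[-0.961, 0.002, 0.276], [-0.276, 0.004, -0.961], [-0.003, -1.0, -0.003]]
wrist_force: [-5.9, -0.9, 2.2]
gripper_width: 0.6
```

Run:
```python
from h import *
go(-.353,-.0575,.005,0); cap('wrist','w3.png')
```

```text
t 2.3833 st [-0.3534 -0.0995] tip 0.0048 rel -0.05 F [-5.9 -0.9  2.2] g 0.6
turn [ 0.0029 -0.0008 -0.0032] shift cm [-4.2  -0.01  0.04]
```

View pics/w3.png

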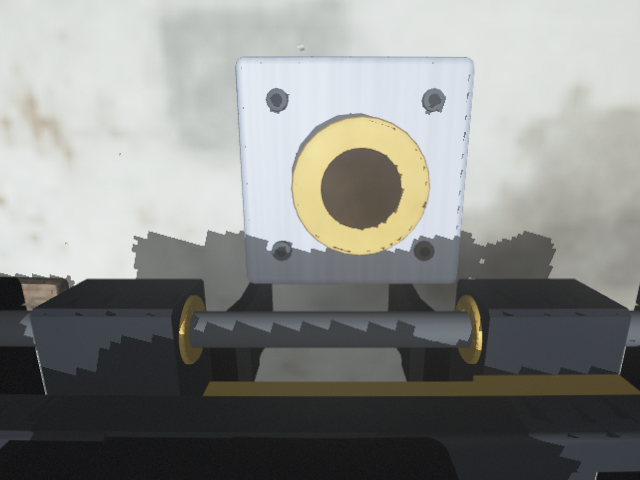

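Call:
step_arm(moves=[[[0, 0, 0, -0.9, 0, 0, 60], [0, 0, 0, -1.8, 0, 0, 60], [0, 0, 0, -2.7, 0, 0, 60], [0, 0, 0, -3.6, 0, 0, 60], [0, 0, 0, -4.2, 0, 0, 60]]])

```text
time_s: 2.85
tcp_pos: [0.456, 0.3618, 0.0159]
ee_rot: [[-0.961, 0.004, 0.276], [-0.276, 0.005, -0.961], [-0.005, -1.0, -0.004]]
wrist_force: [-3.0, -1.3, -0.6]
gripper_width: 0.598
```

Run:
```python
from h import *
go(-.353,-.0575,.005,0); d=cap('wrist','w4.png')
```

```text
t 2.85 st [-0.3537 -0.0566] tip 0.0049 rel -0.03 F [-3.  -1.3 -0.6] g 0.598
turn [ 0.0038 -0.0006 -0.0049] shift cm [ 0.09 -0.01  0.07]
```

View pics/w4.png

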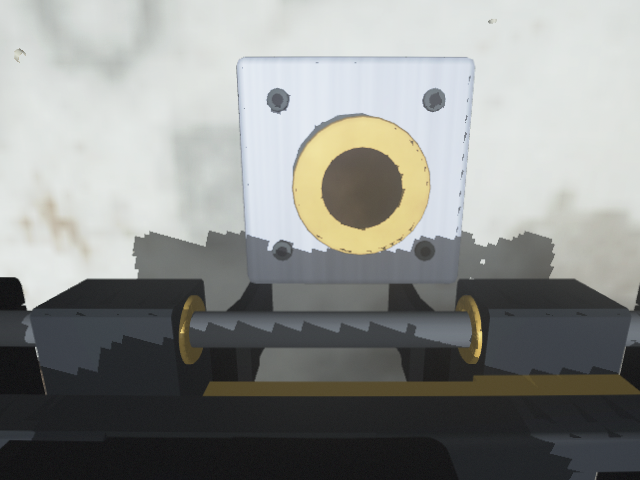

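Call:
step_arm(moves=[[[0, 0, 0, 1.0, 0, 0, 60], [0, 0, 0, 3.0, -1, 0, 60], [0, 0, 0, 5, -4, 0, 60], [0, 0, 0, 6, -8, -2, 60], [0, 0.1, 0, 6, -11, -5, 60]]])

```text
time_s: 3.32
tcp_pos: [0.3826, 0.3878, 0.1247]
ee_rot: [[-0.984, 0.004, 0.177], [-0.177, 0.005, -0.984], [-0.005, -1.0, -0.004]]
wrist_force: [0.8, 1.0, -0.4]
gripper_width: 0.601
```

Run:
```python
from h import *
go(-.44,0,.1,-90); cap('top','t2.png')
import cv2
a=cv2.imread('pics/t2.png')
cv2.imwrite('pics/c4.png',cv2.resize(a[160:310,200:360],None,fx=5,fy=4.999,interpolation=cv2.INTER_CUBIC)[:600*2])
```

```text
t 3.3167 st [-0.399  -0.1199] tip 0.1137 rel -5.87 F [ 0.8  1.  -0.4] g 0.601
turn [ 7.3000e-03  1.4683e+00 -7.0000e-04] shift cm [-11.5    1.45  -5.3 ]
```

View pics/t2.png

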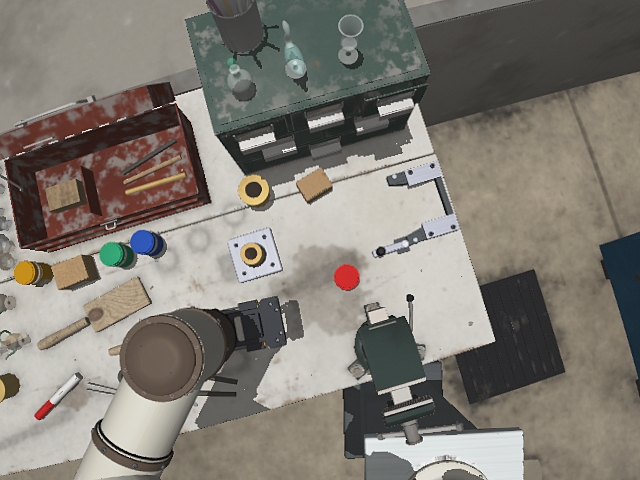

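Run:
```python
from h import *
d=load('t2')
for u,v in [(211,200),(190,105),(20,247)]:
  for z in (0,.1): print(u,v,z,st(pix(d,u,v,z)))
import cv2
a=cv2.imread('pics/t2.png')
cv2.imwrite('pics/c4.png',cv2.resize(a[215:295,215:295],None,fx=7,fy=7,interpolation=cv2.INTER_CUBIC))
```

```text
211 200 0 [-0.39849328  0.13689497]
211 200 0.1 [-0.37922289  0.11017191]
190 105 0 [-0.38731299  0.34854738]
190 105 0.1 [-0.36928329  0.29833693]
20 247 0 [-0.82674355  0.17026412]
20 247 0.1 [-0.75994956  0.13983803]
```

View pics/c4.png

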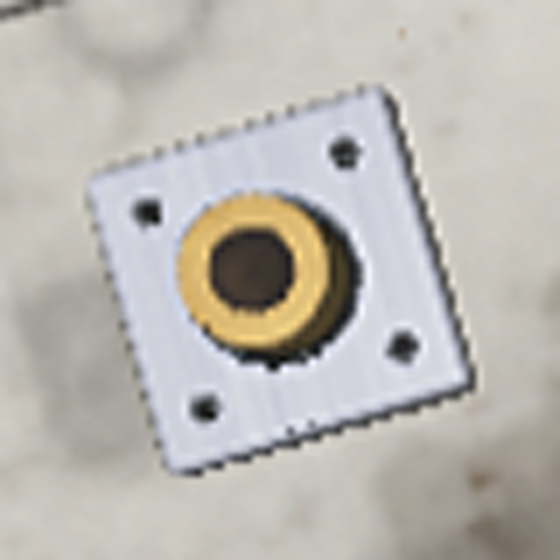

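Run:
```python
from h import *
d=load('t2')
m=np.array([st(pix(d,215+(u+.5)/7-.5,215+(v+.5)/7-.5,.014)) for u,v in [(384,87),(472,383),(180,472),(89,183)]]);print(m.round(4),m.mean(0))
for i in range(4):
    e=m[(i+1)%4]-m[i]; print(np.degrees(np.arctan2(e[1],e[0])),np.hypot(*e))
go(-.45,-.06,.1,-90)
```

```text
[[-0.2988  0.045 ]
 [-0.2993 -0.0426]
 [-0.3852 -0.042 ]
 [-0.3869  0.0441]] [-0.34258068  0.00109628]
-90.34263755478473 0.08758948204274608
179.5818534146176 0.08588135956938424
91.14709061705545 0.08610545238185066
0.5675387146412735 0.08813095122442936
t 3.3667 st [-0.4078 -0.114 ] tip 0.1213 rel -5.87 F [2.3 4.6 5.8] g 0.602
turn [ 0.0288  1.4682 -0.0027] shift cm [-4.89  2.31 -4.71]
```

Call:
step_arm(moves=[[[0, 0.11, 0, -1, 0, -1, 60], [0, 0.22, 0, -2, 0, -2, 60], [0, 0.33, 0, -3, 0, -3, 60], [0, 0.44, 0, -4, 0, -4, 60], [0, 0.55, 0, -4.9, 0, -4.7, 60]]])

```text
time_s: 3.78
tcp_pos: [0.4245, 0.4464, 0.1236]
ee_rot: [[-0.931, 0.006, -0.365], [0.365, 0.008, -0.931], [-0.003, -1.0, -0.01]]
wrist_force: [0.4, -0.3, 0.3]
gripper_width: 0.601
```

Call:
step_arm(moves=[[[0, 0.11, 0, 0, 0, 0, 60], [0, 0.22, 0, 0, 0, 0, 60], [0, 0.33, 0, 0, 0, 0, 60], [0, 0.44, 0, 0, 0, 0, 60], [0, 0.55, 0, 0, 0, 0, 60]]])

```text
time_s: 4.2
tcp_pos: [0.4241, 0.4454, 0.1234]
ee_rot: [[-0.603, 0.006, -0.798], [0.798, 0.008, -0.603], [0.003, -1.0, -0.009]]
wrist_force: [1.0, 0.2, 0.6]
gripper_width: 0.599
```

Run:
```python
from h import *
go(-.435,-.0,.08,-90)
```

```text
t 4.2 st [-0.4429 -0.0641] tip 0.1124 rel -69.0 F [1.  0.2 0.6] g 0.599
turn [0.0086 0.3665 0.0044] shift cm [-3.04  3.29 -5.67]
```

Call:
step_arm(moves=[[[0.004, 0.1, 0.002, -0.8, 0, -1.5, 60], [0.008, 0.2, 0.004, -1.5, 0.5, -3, 60], [0.008, 0.3, 0.004, -2.2, 1.5, -4.5, 60], [0.008, 0.366, 0.004, -3.0, 2.5, -5.6, 60], [0.008, 0.366, 0.004, -3.0, 3.3, -5.6, 60]]])

```text
time_s: 4.62
tcp_pos: [0.4889, 0.4555, 0.0897]
ee_rot: [[-0.279, 0.001, -0.96], [0.96, 0.0, -0.279], [0.0, -1.0, -0.001]]
wrist_force: [0.6, -0.1, 0.1]
gripper_width: 0.601
```

Run:
```python
from h import *
go(-.435,-.0,.0045,-90); cap('wrist','w5.png')
```

```text
t 4.6167 st [-0.4347  0.001 ] tip 0.0787 rel -89.85 F [ 0.6 -0.1  0.1] g 0.601
turn [0.001  0.0026 0.0001] shift cm [0.03 7.42 0.11]
```

View pics/w5.png

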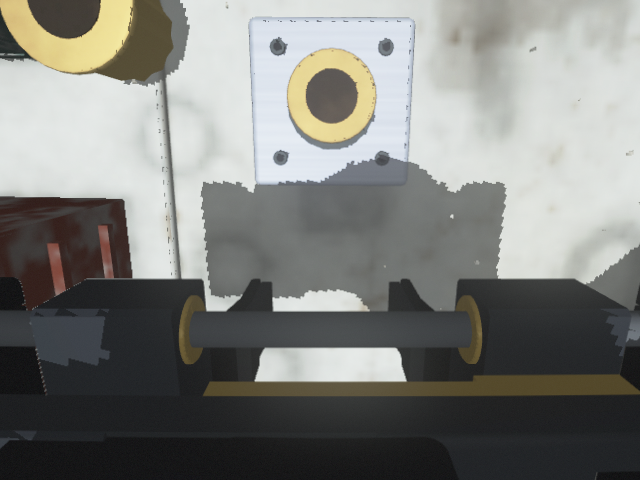

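Call:
step_arm(moves=[[[0, 0, 0, 0, 2, 0.3, 60], [0, 0, 0, 0, 4, 0.4, 60], [0, 0, 0, 0, 6, 0.4, 60], [0, 0, 0, 0, 7, 0.4, 60], [0, 0, 0, 0, 7.4, 0.4, 60]]])

```text
time_s: 5.08
tcp_pos: [0.4815, 0.4529, 0.0148]
ee_rot: [[-0.283, -0.003, -0.959], [0.959, -0.004, -0.283], [-0.003, -1.0, 0.004]]
wrist_force: [0.1, -0.5, 0.1]
gripper_width: 0.6
```

Call:
step_arm(moves=[[[0, 0, 0, -0.8, 0, 0, 60], [0, 0, 0, -1.6, 0, 0, 60], [0, 0, 0, -2.4, 0, 0, 60], [0, 0, 0, -3.2, 0, 0, 60], [0, 0, 0, -4.0, 0, 0, 60]]])

```text
time_s: 5.5
tcp_pos: [0.495, 0.4157, 0.0177]
ee_rot: [[-0.281, 0.001, -0.96], [0.96, 0.002, -0.281], [0.002, -1.0, -0.001]]
wrist_force: [-2.6, 4.3, 0.6]
gripper_width: 0.599
```

Run:
```python
from h import *
go(-.3,-.0,.0045,-90)
```

```text
t 5.5 st [-0.3948 -0.0042] tip 0.0067 rel -89.75 F [-2.6  4.3  0.6] g 0.599
turn [0.0012 0.0044 0.0018] shift cm [-9.48  0.21 -0.38]
```

Call:
step_arm(moves=[[[0, 0.004, 0, -1, 0.15, 0, 60], [0, 0.004, 0, -2, 0.15, 0, 60], [0, 0.004, 0, -3, 0.15, 0, 60], [0, 0.004, 0, -4, 0.15, 0, 60], [0, 0.004, 0, -5, 0.15, 0, 60]]])

```text
time_s: 5.92
tcp_pos: [0.5098, 0.3691, 0.017]
ee_rot: [[-0.278, 0.003, -0.961], [0.961, 0.004, -0.278], [0.003, -1.0, -0.004]]
wrist_force: [-1.8, 5.0, 2.1]
gripper_width: 0.603
```

Call:
step_arm(moves=[[[0, 0, 0, -1, 0, 0, 60], [0, 0, 0, -2, 0, 0, 60], [0, 0, 0, -3, 0, 0, 60], [0, 0, 0, -3.8, 0, 0, 60], [0, 0, 0, -4.4, 0, 0, 60]]])

```text
time_s: 6.33
tcp_pos: [0.522, 0.3262, 0.0169]
ee_rot: [[-0.278, 0.003, -0.961], [0.961, 0.003, -0.278], [0.002, -1.0, -0.003]]
wrist_force: [-1.9, 5.5, 4.3]
gripper_width: 0.597
```

Run:
```python
from h import *
go(-.15,-.0,.0045,-90);cap('wrist','w6.png');cap('top','t3.png')
import cv2
a=cv2.imread('pics/t3.png')
cv2.imwrite('pics/c5.png',cv2.resize(a[140:290,280:460],None,fx=4,fy=4,interpolation=cv2.INTER_CUBIC))
```

```text
t 6.3333 st [-0.3013 -0.003 ] tip 0.0059 rel -89.93 F [-1.9  5.5  4.3] g 0.597
turn [0.0034 0.0012 0.0019] shift cm [-15.13   0.11  -0.28]
```

View pics/w6.png

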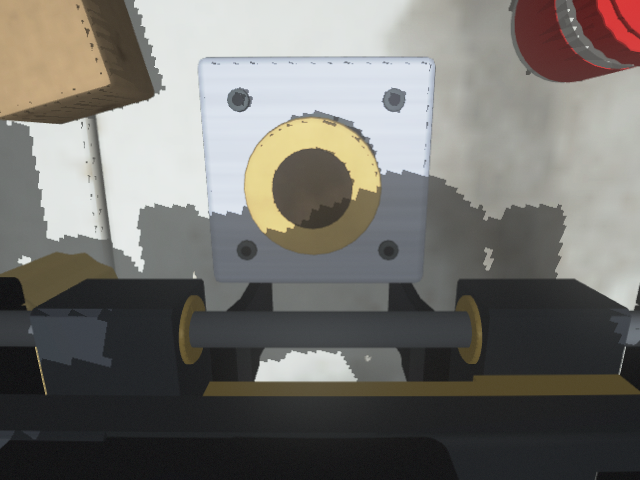

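View pics/c5.png

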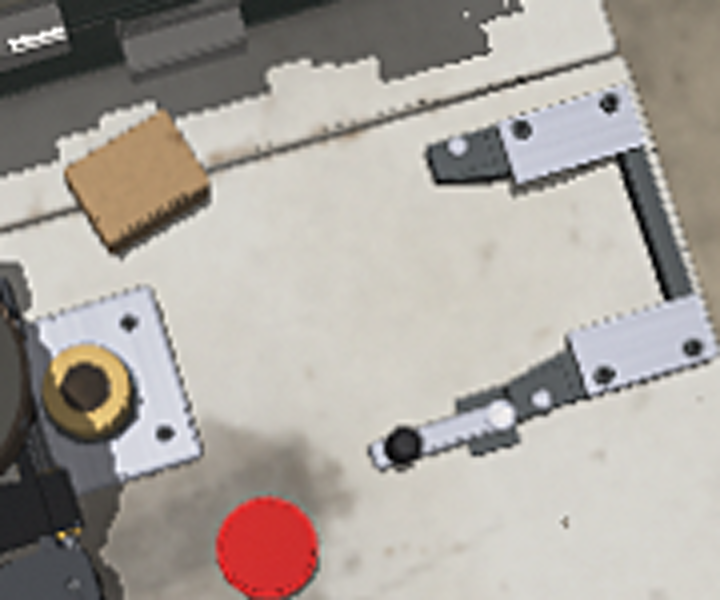

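Run:
```python
from h import *
d=load('t3')
f=lambda u,v,z: st(pix(d,280+(u+.5)/4-.5,140+(v+.5)/4-.5,z))
for n,u,v,z in [('fr+',150,287,.014),('fr-',203,453,.014),('cork',118,255,.01),('corktop',112,247,.035),('jar',268,545,.056),('pivot',501,414,.021),('knob',404,442,.046),('railtip+',437,184,.026),('railtip',427,148,.026),('backstop bl',668,298,.026),('bs',622,155,.026),('stripinner+',515,185,.026),('stripinner-',568,337,.026)]: print(n,f(u,v,z).round(4))
EOF=0
```

```text
fr+ [-0.1993  0.0463]
fr- [-0.1991 -0.0403]
cork [-0.2096  0.0673]
corktop [-0.2117  0.0671]
jar [-0.1844 -0.0934]
pivot [-0.0546 -0.0664]
knob [-0.1076 -0.0662]
railtip+ [-0.0494  0.0509]
railtip [-0.0484  0.0696]
backstop bl [ 0.0415 -0.0371]
bs [0.0433 0.0375]
stripinner+ [-0.0127  0.0389]
stripinner- [-0.0121 -0.0406]
```

Call:
step_arm(moves=[[[0, 0, 0, -1, 0.1, 0.05, 60], [0, 0, 0, -2, 0.1, 0.1, 60], [0, 0, 0, -3, 0.1, 0.15, 60], [0, 0, 0, -4, 0.1, 0.2, 60], [0, 0, 0, -5, 0.1, 0.25, 60]]])

```text
time_s: 6.85
tcp_pos: [0.533, 0.2777, 0.0153]
ee_rot: [[-0.279, 0.002, -0.96], [0.96, 0.001, -0.279], [0.001, -1.0, -0.002]]
wrist_force: [-0.6, 5.8, 3.8]
gripper_width: 0.602
```

Call:
step_arm(moves=[[[0, 0, 0, -1, 0, 0.05, 60], [0, 0, 0, -2, 0, 0.1, 60], [0, 0, 0, -3, 0, 0.15, 60], [0, 0, 0, -4, 0, 0.2, 60], [0, 0, 0, -5, 0, 0.25, 60]]])

```text
time_s: 7.27
tcp_pos: [0.5444, 0.2287, 0.0153]
ee_rot: [[-0.278, 0.002, -0.96], [0.96, 0.001, -0.278], [0.0, -1.0, -0.002]]
wrist_force: [-1.2, 5.3, 3.8]
gripper_width: 0.605
```

Run:
```python
from h import *
go(-.15,-.0,.0045,-90);cap('wrist','w7.png');cap('top','t4.png')
import cv2
a=cv2.imread('pics/t4.png')
cv2.imwrite('pics/c6.png',cv2.resize(a[140:290,280:460],None,fx=4,fy=4,interpolation=cv2.INTER_CUBIC))
```

```text
t 7.2667 st [-0.2014 -0.0084] tip 0.0043 rel -89.89 F [-1.2  5.3  3.8] g 0.605
turn [0.0018 0.002  0.0003] shift cm [-5.14 -0.02 -0.83]
```

View pics/w7.png

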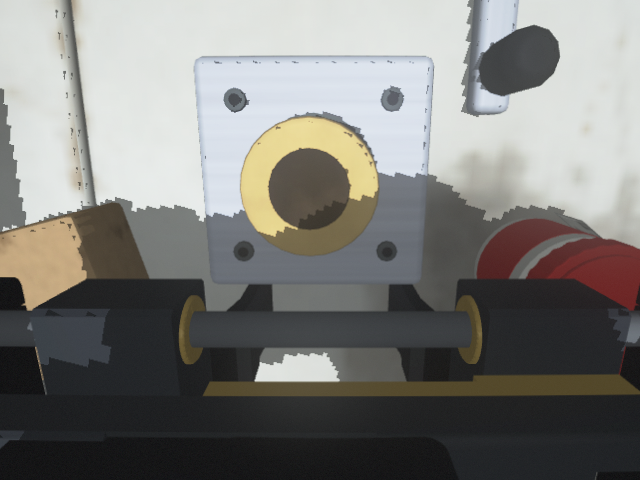

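View pics/c6.png

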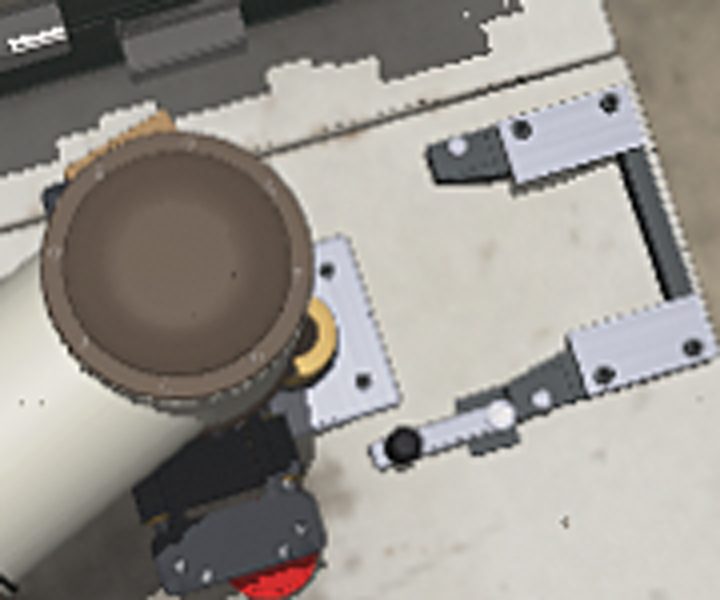

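Run:
```python
from h import *
d=load('t4')
f=lambda u,v,z: st(pix(d,280+(u+.5)/4-.5,140+(v+.5)/4-.5,z))
for n,u,v,z in [('fr+',345,237,.014),('fr-',399,402,.014)]: print(n,f(u,v,z).round(4))
d=load('w7')
for n,u,v,z in [('fr+',197,58,.014),('fr-',432,58,.014),('r-',421,281,.014),('r+',211,281,.014),('jar l',477,275,.04),('keeper l',470,112,.017),('keeper r',505,112,.017)]: print(n,st(pix(d,u,v,z)).round(4))
```

```text
fr+ [-0.0993  0.0412]
fr- [-0.0994 -0.0453]
fr+ [-0.1032  0.0391]
fr- [-0.1032 -0.0461]
r- [-0.1887 -0.0471]
r+ [-0.1889  0.0404]
jar l [-0.1771 -0.0599]
keeper l [-0.122  -0.0605]
keeper r [-0.1219 -0.0734]
```

Call:
step_arm(moves=[[[0, 0, 0, -1, 0, -0.05, 60], [0, 0, 0, -2, 0, -0.1, 60], [0, 0, 0, -3, 0, -0.15, 60], [0, 0, 0, -4, 0, -0.2, 60], [0, 0, 0, -5, 0, -0.2, 60]]])

```text
time_s: 7.78
tcp_pos: [0.559, 0.1795, 0.014]
ee_rot: [[-0.278, -0.002, -0.961], [0.961, -0.002, -0.278], [-0.001, -1.0, 0.003]]
wrist_force: [-1.5, 4.5, 0.7]
gripper_width: 0.603
```

Run:
```python
from h import *
go(-.1,-.0,.0045,-90);cap('wrist','w8.png')
```

```text
t 7.7833 st [-0.15  -0.008] tip 0.003 rel -89.93 F [-1.5  4.5  0.7] g 0.603
turn [-0.0026  0.0011 -0.0014] shift cm [-5.   -0.14 -0.79]
```

View pics/w8.png

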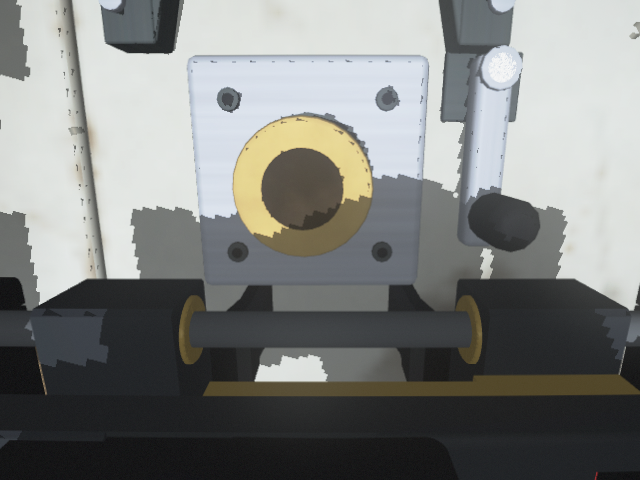

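Run:
```python
from h import *
d=load('w8')
for n,u,v,z in [('fr+',189,58,.014),('fr-',427,58,.014),('r-',418,282,.014),('r+',206,282,.014),('railtip+top',173,15,.026),('railtip+bot',172,52,.0),('railtip-top',441,8,.026),('railtip-bot',444,55,0),('pivot',502,67,.021),('knob',504,222,.046)]: print(n,st(pix(d,u,v,z)).round(4))
```

```text
fr+ [-0.052  0.042]
fr- [-0.0521 -0.0437]
r- [-0.1374 -0.0452]
r+ [-0.1374  0.0425]
railtip+top [-0.0415  0.0421]
railtip+bot [-0.047   0.0532]
railtip-top [-0.0395 -0.0446]
railtip-bot [-0.0481 -0.0536]
pivot [-0.0562 -0.0683]
knob [-0.1059 -0.0633]
```

Call:
step_arm(moves=[[[0, 0, 0, -0.6, -0.1, -0.05, 52], [0, 0, 0, -1.3, -0.1, -0.1, 52], [0, 0, 0, -2, -0.1, -0.15, 52], [0, 0, 0, -2.7, -0.1, -0.2, 52], [0, 0, 0, -3.4, -0.1, -0.2, 52]]])

```text
time_s: 8.25
tcp_pos: [0.5704, 0.1472, 0.0151]
ee_rot: [[-0.277, -0.002, -0.961], [0.961, -0.002, -0.277], [-0.001, -1.0, 0.003]]
wrist_force: [-0.2, 3.2, -0.2]
gripper_width: 0.527
```

Call:
step_arm(moves=[[[0, 0, 0, -0.7, 0, 0, 52], [0, 0, 0, -1.4, 0, 0, 52], [0, 0, 0, -2, 0, 0, 52], [0, 0, 0, -2.6, 0, 0, 52], [0, 0, 0, -3.2, 0, 0, 52]]])

```text
time_s: 8.67
tcp_pos: [0.5792, 0.1165, 0.0152]
ee_rot: [[-0.277, -0.002, -0.961], [0.961, -0.002, -0.277], [-0.001, -1.0, 0.003]]
wrist_force: [-0.9, 2.2, -1.9]
gripper_width: 0.519
```

Run:
```python
from h import *
go(-.054,-.0,.0045,-90);cap('wrist','w9.png')
```

```text
t 8.6667 st [-0.0839 -0.006 ] tip 0.0042 rel -89.96 F [-0.9  2.2 -1.9] g 0.519
turn [-0.0026  0.0006 -0.0014] shift cm [-2.99 -0.03 -0.6 ]
```

View pics/w9.png

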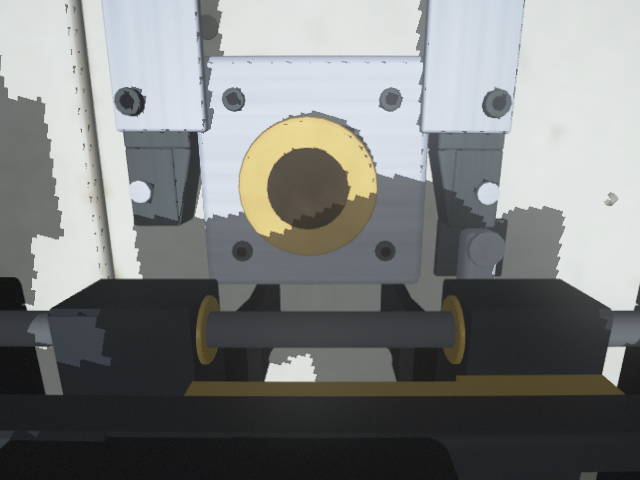

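Call:
step_arm(moves=[[[0, 0, 0, -0.6, 0, 0, 52], [0, 0, 0, -1.2, 0, 0, 52], [0, 0, 0, -1.8, 0, 0, 52], [0, 0, 0, -2.3, 0, 0, 52], [0, 0, 0, -2.7, 0, 0, 52]]])

```text
time_s: 9.13
tcp_pos: [0.5869, 0.0907, 0.0155]
ee_rot: [[-0.277, -0.001, -0.961], [0.961, -0.002, -0.277], [-0.001, -1.0, 0.002]]
wrist_force: [-2.2, 3.0, -1.1]
gripper_width: 0.522
```

Run:
```python
from h import *
go(-.054,-.0,.0045,-90)
```

```text
t 9.1333 st [-0.057  -0.0057] tip 0.0045 rel -89.97 F [-2.2  3.  -1.1] g 0.522
turn [-0.0019  0.0006 -0.0013] shift cm [-0.3  -0.   -0.57]
```

Call:
step_arm(moves=[[[0, 0, 0, -0.1, 0, 0, 52], [0, 0, 0, -0.2, 0, 0, 52], [0, 0, 0, -0.3, 0, 0, 52], [0, 0, 0, -0.4, 0, 0, 52], [0, 0, 0, -0.5, 0, 0, 52]]])

```text
time_s: 9.55
tcp_pos: [0.588, 0.0883, 0.0155]
ee_rot: [[-0.276, -0.001, -0.961], [0.961, 0.001, -0.276], [0.001, -1.0, 0.001]]
wrist_force: [-3.9, 12.3, 0.5]
gripper_width: 0.521
```

Run:
```python
from h import *
go(-.054,-.0,.0045,-90); cap('wrist','w10.png'); cap('side','s10.png')
```

```text
t 9.55 st [-0.0544 -0.0053] tip 0.0045 rel -90.01 F [-3.9 12.3  0.5] g 0.521
turn [-0.0006 -0.0001  0.0009] shift cm [-0.04  0.   -0.53]
```

View pics/w10.png

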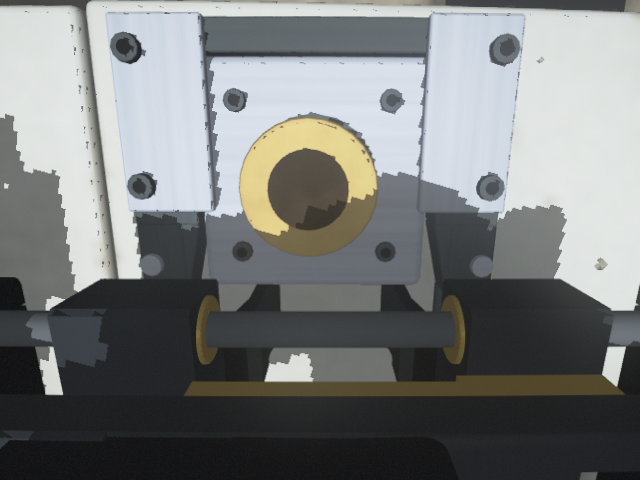

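Call:
step_arm(moves=[[[0, 0, 0, 1, 0, 0, 52], [0, 0, 0, 2.5, 0, -0.3, 52], [0, 0, 0, 4, -1, -0.5, 52], [0, 0, 0, 5, -4, -0.5, 52], [0, 0, 0, 5, -8, -0.5, 30]]])

```text
time_s: 10.07
tcp_pos: [0.5768, 0.1369, 0.0932]
ee_rot: [[-0.279, -0.009, -0.96], [0.96, -0.006, -0.279], [-0.003, -1.0, 0.01]]
wrist_force: [0.2, 0.4, 0.2]
gripper_width: 0.496
```

Run:
```python
from h import *
go(-.11,-.085,.1,0); cap('wrist','w11.png'); cap('top','t5.png')
import cv2
a=cv2.imread('pics/t5.png')
cv2.imwrite('pics/c7.png',cv2.resize(a[150:350,310:490],None,fx=3,fy=3,interpolation=cv2.INTER_CUBIC))
d=load('t5')
for u,v,z in [(410,298,.1),(410,298,.05),(365,308,.15),(385,306,.15),(416,348,.1),(374,300,.1)]: print(u,v,z,st(pix(d,u,v,z)).round(3))
```

```text
t 10.0667 st [-0.1043 -0.0027] tip 0.0822 rel -89.83 F [0.2 0.4 0.2] g 0.496
turn [-0.0105 -1.5678  0.0051] shift cm [ 0.59 -1.71  8.25]
410 298 0.1 [-0.092 -0.165]
410 298 0.05 [-0.083 -0.169]
365 308 0.15 [-0.176 -0.154]
385 306 0.15 [-0.144 -0.161]
416 348 0.1 [-0.109 -0.251]
374 300 0.1 [-0.153 -0.149]
```

View pics/w11.png

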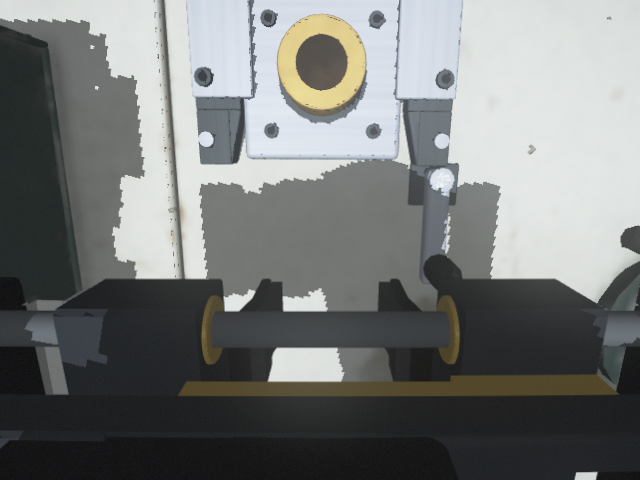

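View pics/c7.png

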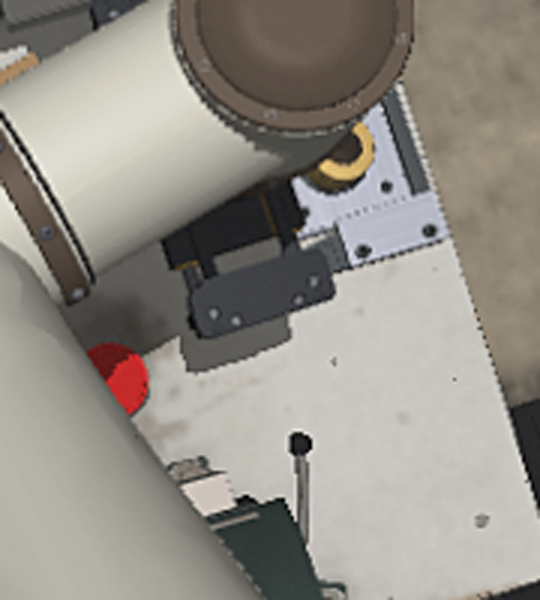

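Call:
step_arm(moves=[[[0, -0.11, 0, 0, -0.4, 0, 50], [0, -0.22, 0, 0, -0.8, 0, 50], [0, -0.33, 0, 0, -1.2, 0, 50], [0, -0.44, 0, 0, -1.5, 0, 50], [-0.01, -0.55, 0.005, 0, -1.5, 0, 50]]])

```text
time_s: 10.58
tcp_pos: [0.5803, 0.1366, 0.1113]
ee_rot: [[-0.743, 0.012, -0.67], [0.67, -0.001, -0.743], [-0.01, -1.0, -0.007]]
wrist_force: [-0.5, -0.8, -0.5]
gripper_width: 0.497
```

Call:
step_arm(moves=[[[0, -0.11, 0, 0, 0, 0, 50], [0, -0.22, 0, 0, 0, 0, 50], [0, -0.33, 0, 0, 0, 0, 50], [0, -0.44, 0, 0, 0, 0, 50], [0, -0.55, 0, 0, 0, 0, 50]]])

```text
time_s: 11.0
tcp_pos: [0.5793, 0.1363, 0.1105]
ee_rot: [[-0.983, 0.01, -0.183], [0.183, -0.002, -0.983], [-0.01, -1.0, -0.0]]
wrist_force: [-0.3, -0.5, -0.3]
gripper_width: 0.5
```

Run:
```python
from h import *
go(-.108,-.067,.085,0)
```

```text
t 11.0 st [-0.1029 -0.0004] tip 0.0995 rel -26.58 F [-0.3 -0.5 -0.3] g 0.5
turn [-0.0021 -0.4639 -0.01  ] shift cm [6.2  1.39 2.53]
```

Call:
step_arm(moves=[[[0, -0.1, -0.005, 1.2, 0, 0.5, 50], [0, -0.2, -0.01, 2.5, 0, 1.0, 50], [0, -0.3, -0.01, 3.8, 0.4, 1.5, 50], [0, -0.4, -0.01, 5.0, 0.8, 2, 50], [-0.002, -0.464, -0.01, 6.2, 1.2, 2.5, 50]]])

```text
time_s: 11.42
tcp_pos: [0.5133, 0.1233, 0.0978]
ee_rot: [[-0.961, 0.0, 0.276], [-0.276, 0.0, -0.961], [-0.0, -1.0, -0.0]]
wrist_force: [0.8, 0.4, 1.1]
gripper_width: 0.503
```

Run:
```python
from h import *
go(-.108,-.067,.023,0); cap('wrist','w12.png'); cap('side','s12.png')
```

```text
t 11.4167 st [-0.1087 -0.0675] tip 0.0868 rel -0.04 F [0.8 0.4 1.1] g 0.503
turn [ 0.0001 -0.0008 -0.0003] shift cm [-0.04  6.38  0.07]
```

View pics/w12.png

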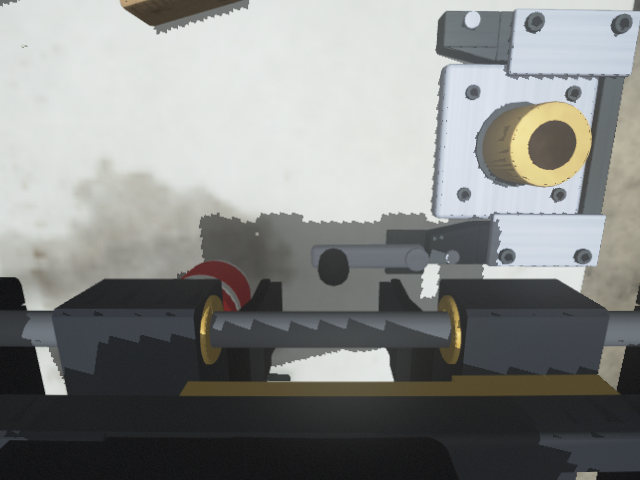

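View pics/s12.png

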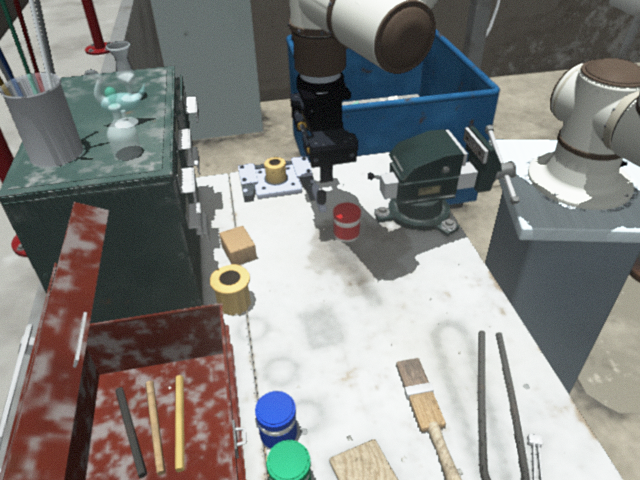

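Run:
```python
from h import *
d=load('w12')
for n,u,v,z in [('knob',334,265,.046),('pivot',416,259,.021),('rear+',443,66,.014),('rear-',434,216,.014),('strip+',512,10,.026),('strip+b',505,73,.026),('strip-',497,216,.026),('strip-b',488,264,.026)]: print(n,st(pix(d,u,v,z)).round(4))
```

```text
knob [-0.1076 -0.0636]
pivot [-0.057  -0.0678]
rear+ [-0.0461  0.0433]
rear- [-0.0457 -0.0423]
strip+ [-0.0152  0.0683]
strip+b [-0.0157  0.0377]
strip- [-0.012  -0.0401]
strip-b [-0.0143 -0.0696]
```

Call:
step_arm(moves=[[[0, 0, 0, -0.1, 1.5, 0, 50], [0, 0, 0, -0.2, 3, 0, 50], [0, 0, 0, -0.2, 4.5, 0, 50], [0, 0, 0, -0.2, 5.6, 0, 50], [0, 0, 0, -0.2, 6.2, 0, 50]]])

```text
time_s: 11.93
tcp_pos: [0.516, 0.1239, 0.0347]
ee_rot: [[-0.963, -0.001, 0.27], [-0.27, -0.0, -0.963], [0.001, -1.0, -0.0]]
wrist_force: [-0.4, 0.9, 0.4]
gripper_width: 0.5
```

Call:
step_arm(moves=[[[0, 0, 0, 0, 0, 0, 40], [0, 0, 0, 0, 0, 0, 30], [0, 0, 0, 0, 0, 0, 20], [0, 0, 0, 0, 0, 0, 10], [0, 0, 0, 0, 0, 0, 0]]])

```text
time_s: 12.35
tcp_pos: [0.5161, 0.123, 0.0365]
ee_rot: [[-0.962, 0.0, 0.272], [-0.272, -0.001, -0.962], [0.0, -1.0, 0.001]]
wrist_force: [6.7, -16.8, -1.7]
gripper_width: 0.207
```

Run:
```python
from h import *
go(-.108,-.068,.023,0); cap('wrist','w13.png')
```

```text
t 12.35 st [-0.1077 -0.0649] tip 0.0255 rel -0.3 F [  6.7 -16.8  -1.7] g 0.207
turn [-0.0006 -0.0051  0.0001] shift cm [ 0.31  0.25 -0.03]
```

Call:
step_arm(moves=[[[0, 0.1, 0, -0.52, 0, 0.09, 0], [0, 0.2, 0, -1.03, 0, 0.17, 0], [0, 0.3, 0, -1.54, 0, 0.3, 0], [0, 0.4, 0, -2.02, 0, 0.48, 0], [0, 0.5, 0, -2.49, 0, 0.7, 0]]])

```text
time_s: 12.82
tcp_pos: [0.5414, 0.122, 0.0364]
ee_rot: [[-0.974, -0.002, -0.228], [0.228, -0.002, -0.974], [0.001, -1.0, 0.002]]
wrist_force: [0.1, -7.4, 3.4]
gripper_width: 0.195
```

```bash
cat >> h.py <<'E'
def kn():
    s=r.sense(); q=st(s['tcp_pos'])-np.array([-.056,-.068]); print('th',np.arctan2(-q[0],q[1]),'R',np.hypot(*q))
E
python3 - <<'E'
from h import *
kn(); go(-.056,-.016,.023,-90); cap('wrist','w14.png')
E
```

```text
th 1.014593332748424 R 0.05146297012407451
t 12.8167 st [-0.0997 -0.0408] tip 0.0254 rel -29.23 F [ 0.1 -7.4  3.4] g 0.195
turn [-2.8000e-03  1.0606e+00  1.0000e-04] shift cm [-4.3   0.24  2.6 ]
```

View pics/w14.png

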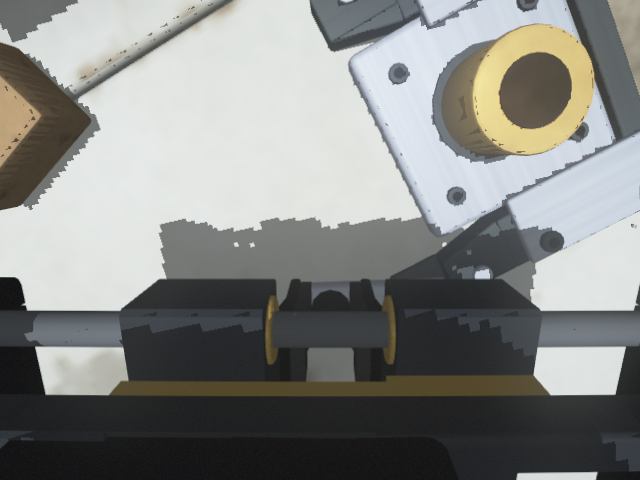

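Call:
step_arm(moves=[[[0, 0.1, 0, -0.52, 0, 0.04, 0], [0, 0.21, 0, -1.03, 0, 0.12, 0], [0, 0.31, 0, -1.54, 0, 0.26, 0], [0, 0.42, 0, -2.02, 0, 0.45, 0], [0, 0.52, 0, -2.49, 0, 0.68, 0]]])

```text
time_s: 13.28
tcp_pos: [0.5639, 0.1094, 0.0365]
ee_rot: [[-0.732, -0.002, -0.681], [0.681, -0.002, -0.732], [0.0, -1.0, 0.003]]
wrist_force: [-0.8, -7.3, 2.5]
gripper_width: 0.195
```

Run:
```python
from h import *
kn(); go(-.056,-.016,.023,-90)
```

```text
th 0.5090387267340496 R 0.05191670415372186
t 13.2833 st [-0.0813 -0.0227] tip 0.0255 rel -59.01 F [-0.8 -7.3  2.5] g 0.195
turn [-0.0033  0.5408 -0.0008] shift cm [-2.51  0.25  0.73]
```

Call:
step_arm(moves=[[[0, 0.1, 0, -0.52, 0, 0.03, 0], [0, 0.21, 0, -1.03, 0, 0.11, 0], [0, 0.32, 0, -1.54, 0, 0.25, 0], [0, 0.43, 0, -2.02, 0, 0.45, 0], [0, 0.54, 0, -2.55, 0, 0.7, 0]]])

```text
time_s: 13.7
tcp_pos: [0.5775, 0.0873, 0.0365]
ee_rot: [[-0.277, -0.003, -0.961], [0.961, -0.002, -0.277], [-0.001, -1.0, 0.003]]
wrist_force: [-1.5, -3.7, 4.7]
gripper_width: 0.195
```

Run:
```python
from h import *
kn(); go(-.056,-.016,.023,-90); cap('wrist','w15.png')
```

```text
th 0.006242618677278645 R 0.05229420925311272
t 13.7 st [-0.0563 -0.0157] tip 0.0255 rel -89.99 F [-1.5 -3.7  4.7] g 0.195
turn [-0.003   0.0002 -0.0009] shift cm [-0.03  0.25  0.03]
```

View pics/w15.png

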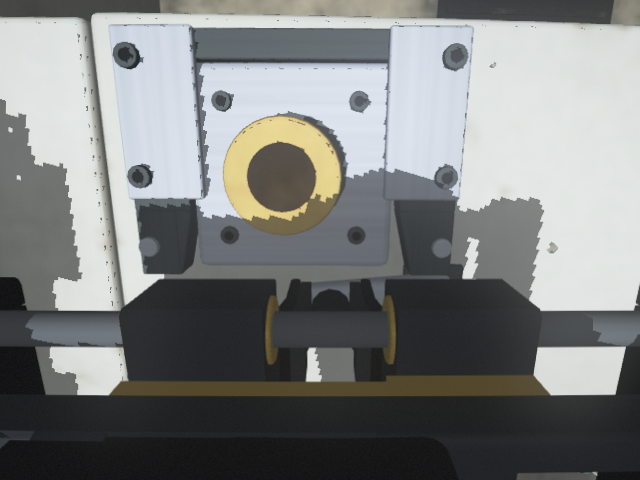

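Call:
step_arm(moves=[[[0, 0, 0, -0.1, 0, 0, 0], [0, 0, 0, -0.2, 0, 0, 0], [0, 0, 0, -0.3, 0, 0, 0], [0, 0, 0, -0.4, 0, 0, 0], [0, 0, 0, -0.4, 0, 0, 0]]])

```text
time_s: 14.17
tcp_pos: [0.5783, 0.0853, 0.0364]
ee_rot: [[-0.281, -0.002, -0.96], [0.96, 0.001, -0.281], [0.001, -1.0, 0.002]]
wrist_force: [-3.6, -1.0, 6.3]
gripper_width: 0.19
```

Run:
```python
from h import *
kn(); go(-.056,-.016,.023,-90)
```

```text
th -0.03480930085539661 R 0.052492692242714016
t 14.1667 st [-0.0542 -0.0155] tip 0.0254 rel -89.74 F [-3.6 -1.   6.3] g 0.19
turn [-0.0021  0.0045  0.0012] shift cm [0.18 0.24 0.04]
```

Call:
step_arm(moves=[[[0, 0, 0, -0.1, 0, 0, 0], [0, 0, 0, -0.2, 0, 0, 0], [0, 0, 0, -0.3, 0, 0, 0], [0, 0, 0, -0.3, 0, 0, 0], [0, 0, 0, -0.3, 0, 0, 0]]])

```text
time_s: 14.58
tcp_pos: [0.5789, 0.0835, 0.0364]
ee_rot: [[-0.28, -0.002, -0.96], [0.96, 0.002, -0.28], [0.002, -1.0, 0.002]]
wrist_force: [-6.8, 3.3, 6.7]
gripper_width: 0.192
```

Run:
```python
from h import *
kn(); go(-.056,-.016,.023,-90)
```

```text
th -0.07064733886394405 R 0.05266810404932196
t 14.5833 st [-0.0523 -0.0155] tip 0.0254 rel -89.78 F [-6.8  3.3  6.7] g 0.192
turn [-0.0017  0.0039  0.0025] shift cm [0.37 0.24 0.05]
```

Call:
step_arm(moves=[[[0, 0, 0, 0.2, 0, 0, 10], [0, 0, 0, 0.3, 0, 0, 30], [0, 0, 0, 0.3, 0, 0, 45], [0, 0, 0, 0.3, 0, 0, 45], [0, 0, 0, 0.3, -0.5, 0, 45]]])

```text
time_s: 15.0
tcp_pos: [0.5791, 0.0853, 0.0399]
ee_rot: [[-0.281, -0.002, -0.96], [0.96, 0.001, -0.281], [0.001, -1.0, 0.001]]
wrist_force: [0.4, -1.3, 0.0]
gripper_width: 0.401
```

Run:
```python
from h import *
kn(); go(-.056,-.016,.023,-90); cap('wrist','w16.png')
```

```text
th -0.03719417003915704 R 0.053265157185924054
t 15.0 st [-0.054  -0.0148] tip 0.0289 rel -89.73 F [ 0.4 -1.3  0. ] g 0.401
turn [-0.0014  0.0047  0.001 ] shift cm [0.2  0.59 0.12]
```

View pics/w16.png

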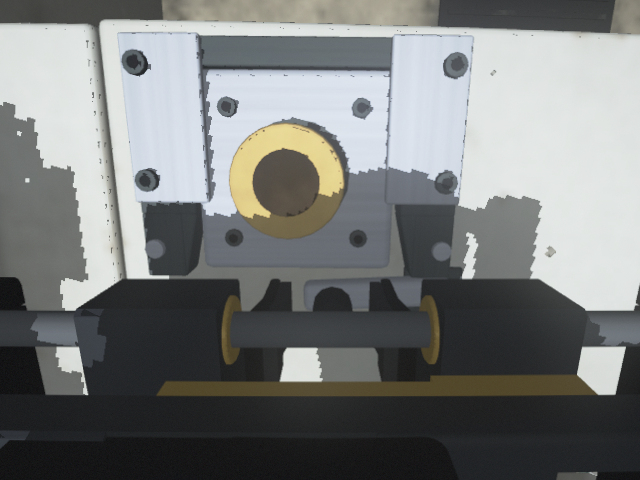

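Released; the keeper appears across the mouth. Rising straight up, then back.

Call:
step_arm(moves=[[[0, 0, 0, 0, -1, 0, 45], [0, 0, 0, 0, -3, 0, 45], [0, 0, 0, 0.5, -6, 0, 45], [0, 0, 0, 2, -9, 0, 45], [0, 0, 0, 4, -11, 0, 45]]])

```text
time_s: 15.47
tcp_pos: [0.5695, 0.1234, 0.1545]
ee_rot: [[-0.28, 0.004, -0.96], [0.96, 0.002, -0.28], [0.001, -1.0, -0.004]]
wrist_force: [0.7, 0.4, 0.2]
gripper_width: 0.453
```

Run:
```python
from h import *
kn(); go(-.14,-.016,.13,-90); cap('wrist','w17.png')
```

```text
th 0.5983565454980357 R 0.06609359193830823
t 15.4667 st [-0.0932 -0.0134] tip 0.1435 rel -89.81 F [0.7 0.4 0.2] g 0.453
turn [0.0043 0.0033 0.0007] shift cm [4.68 1.35 0.25]
```

View pics/w17.png

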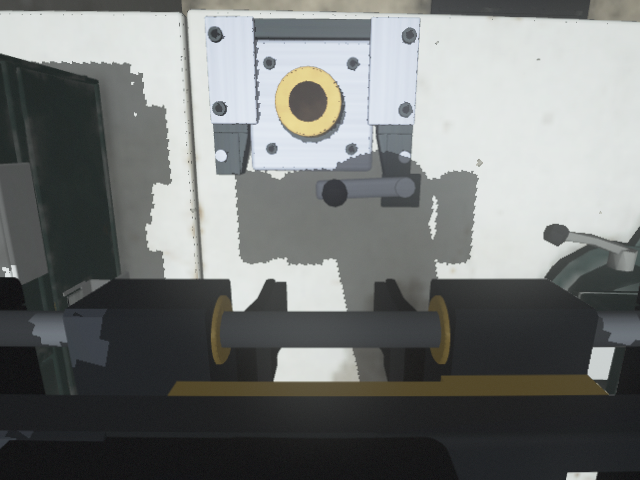

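Run:
```python
from h import *
a=cv2.imread('pics/w17.png')
cv2.imwrite('pics/c8.png',cv2.resize(a[120:220,240:430],None,fx=4,fy=4,interpolation=cv2.INTER_CUBIC))
```

```text
(no output)
```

View pics/c8.png

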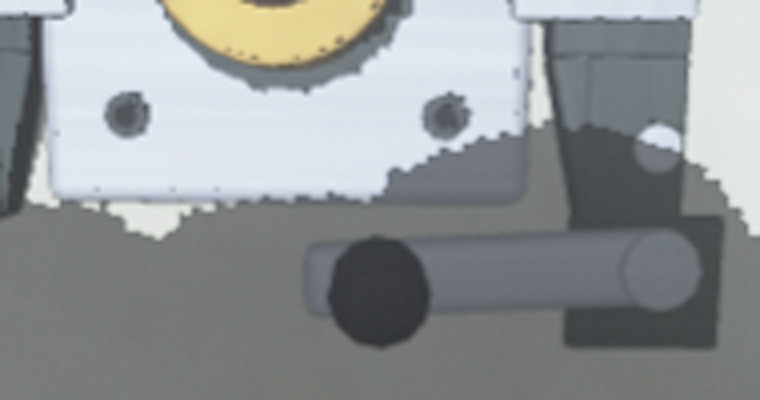

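Run:
```python
from h import *
d=load('w17')
g=lambda u,v,z: st(pix(d,240+(u+.5)/4-.5,120+(v+.5)/4-.5,z))
for n,u,v,z in [('top l',335,242,.017),('top r',590,230,.017),('bot l',325,316,.017),('bot r',610,307,.017),('knob',380,293,.046),('pivot',661,270,.021),('plate l',60,198,.014),('plate r',515,202,.014),('strip l',60,10,.026),('strip r',515,18,.026)]: print(n,g(u,v,z).round(4))
a,b=g(335,242,.017),g(590,230,.017);print('ang',np.arctan2(-(a-b)[0],(a-b)[1]))
a,b=g(325,316,.017),g(610,307,.017);print('ang',np.arctan2(-(a-b)[0],(a-b)[1]))
a,b=g(380,293,.046),g(661,270,.021);print('ang',np.arctan2(-(a-b)[0],(a-b)[1]))
a,b=g(60,198,.014),g(515,202,.014);print('plate',np.arctan2(-(a-b)[0],(a-b)[1]))
```

```text
top l [-0.0512 -0.0085]
top r [-0.0488 -0.0555]
bot l [-0.0649 -0.0066]
bot r [-0.063  -0.0598]
knob [-0.057  -0.0167]
pivot [-0.0557 -0.0682]
plate l [-0.0435  0.0426]
plate r [-0.044  -0.0418]
strip l [-0.0107  0.0387]
strip r [-0.0119 -0.0399]
ang 0.04965474851835231
ang 0.034832676917543826
ang 0.02564676762167076
plate -0.006485389302702522
```

Call:
step_arm(moves=[[[0, 0, 0, 0.3, 2.5, 0.2, 20], [0, 0, 0, 0.3, 5, 0.2, 0], [0, 0, 0, 0.3, 8, 0.2, 0], [0, 0, 0, 0.3, 10.5, 0.2, 0], [0, 0, 0, 0.3, 11.6, 0.2, 0]]])

```text
time_s: 15.93
tcp_pos: [0.5635, 0.1251, 0.032]
ee_rot: [[-0.281, -0.005, -0.96], [0.96, -0.001, -0.281], [0.0, -1.0, 0.005]]
wrist_force: [-1.0, 0.1, -0.2]
gripper_width: 0.157
```

Call:
step_arm(moves=[[[0, 0, 0, -0.6, 0, 0, 0], [0, 0, 0, -1.1, 0, 0, 0], [0, 0, 0, -1.4, 0, 0, 0], [0, 0, 0, -1.6, 0, 0, 0], [0, 0, 0, -1.8, 0, 0, 0]]])

```text
time_s: 16.35
tcp_pos: [0.5714, 0.1086, 0.0363]
ee_rot: [[-0.281, 0.002, -0.96], [0.96, 0.002, -0.281], [0.001, -1.0, -0.003]]
wrist_force: [-1.2, 0.1, -0.1]
gripper_width: 0.002
```

Run:
```python
from h import *
go(-.0745,-.016,.025,-90)
```

```text
t 16.35 st [-0.0785 -0.0157] tip 0.0253 rel -89.75 F [-1.2  0.1 -0.1] g 0.002
turn [0.0027 0.0043 0.0012] shift cm [-0.4   0.02  0.03]
```

Call:
step_arm(moves=[[[0, 0, 0, -0.2, 0, 0, 0], [0, 0, 0, -0.3, 0, 0, 0], [0, 0, 0, -0.4, 0, 0, 0], [0, 0, 0, -0.5, 0, 0, 0], [0, 0, 0, -0.6, 0, 0, 0]]])

```text
time_s: 16.77
tcp_pos: [0.5726, 0.1033, 0.035]
ee_rot: [[-0.282, 0.001, -0.96], [0.96, 0.001, -0.282], [0.001, -1.0, -0.001]]
wrist_force: [-0.0, 2.6, 1.5]
gripper_width: 0.004
```

Run:
```python
from h import *
go(-.0745,-.016,.025,-90)
```

```text
t 16.7667 st [-0.0731 -0.016 ] tip 0.024 rel -89.7 F [-0.   2.6  1.5] g 0.004
turn [0.001  0.0052 0.0011] shift cm [ 0.14 -0.1  -0.  ]
```

Contact at 2.6 N; press on a little to be sure of the stop.

Call:
step_arm(moves=[[[0, 0, 0, -0.1, 0, 0, 0], [0, 0, 0, -0.2, 0, 0, 0], [0, 0, 0, -0.3, 0, 0, 0], [0, 0, 0, -0.4, 0, 0, 0], [0, 0, 0, -0.4, 0, 0, 0]]])

```text
time_s: 17.18
tcp_pos: [0.5729, 0.1027, 0.035]
ee_rot: [[-0.281, 0.0, -0.96], [0.96, 0.005, -0.281], [0.005, -1.0, -0.002]]
wrist_force: [-4.5, 14.0, 3.1]
gripper_width: 0.008
```

Run:
```python
from h import *
go(-.0745,-.016,.025,-90)
```

```text
t 17.1833 st [-0.0724 -0.0159] tip 0.024 rel -89.72 F [-4.5 14.   3.1] g 0.008
turn [0.0019 0.005  0.0048] shift cm [ 0.21 -0.1   0.01]
```

Hard stop: the force is 14 N with 0.7 mm of motion. Backing off and checking.

Call:
step_arm(moves=[[[0, 0, 0, 1, 0, 0, 0], [0, 0, 0, 2.5, 0, 0, 0], [0, 0, 0, 3, -3, 0, 0], [0, 0, 0, 3, -7, 0, 0], [0, 0, 0, 3, -11, 0, 0]]])

```text
time_s: 17.6
tcp_pos: [0.5634, 0.1274, 0.1446]
ee_rot: [[-0.282, -0.005, -0.959], [0.959, -0.002, -0.282], [-0.001, -1.0, 0.005]]
wrist_force: [1.6, 0.8, 0.3]
gripper_width: 0.005
```

Run:
```python
from h import *
go(-.1,-.016,.13,-90); d=cap('wrist','w18.png');cap('side','s18.png')
a=cv2.imread('pics/w18.png')
cv2.imwrite('pics/c9.png',cv2.resize(a[100:250,220:420],None,fx=4,fy=4,interpolation=cv2.INTER_CUBIC))
```

```text
t 17.6 st [-0.0988 -0.0181] tip 0.1336 rel -89.67 F [1.6 0.8 0.3] g 0.005
turn [-0.0054  0.0057 -0.0008] shift cm [ 0.12  0.35 -0.22]
```

View pics/c9.png

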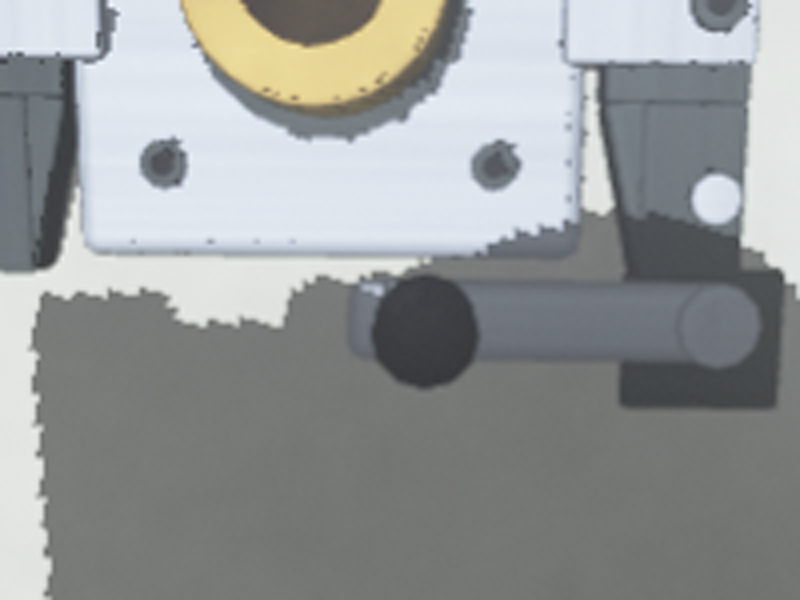

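View pics/s18.png

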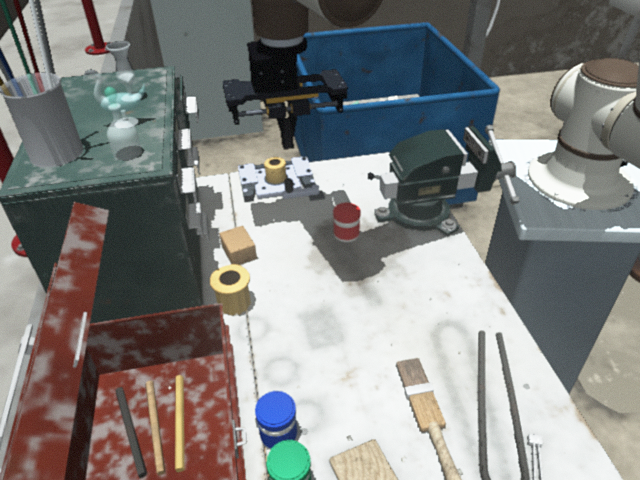

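Call:
step_arm(moves=[[[0, 0, 0, 1, -1, 0, 0], [0, 0, 0, 2, -2, 0, 0], [0, 0, 0, 2, -2, 0, 0], [0, 0, 0, 2, -2, 0, 0], [0, 0, 0, 2, -2, 0, 0]]])

```text
time_s: 18.12
tcp_pos: [0.5586, 0.1471, 0.1637]
ee_rot: [[-0.282, -0.003, -0.96], [0.96, -0.0, -0.282], [0.0, -1.0, 0.003]]
wrist_force: [0.1, -0.3, 0.5]
gripper_width: 0.006
```

Run:
```python
from h import *
print(r.finish_job())
```

```text
the job is handed in; nothing more can be done
None
```

The mould is seated in the station against the back stop, the keeper is shut behind it, and the job was handed in at about 18 s of the 72 s allowed. No verdict was reported, so the results below are from my own checks.

**What I did**
- I pushed the plate with two parted fingers across to the station's axis, which also squared it up. I then pushed it straight between the jar and the cork, under the hold-down strips.
- I gripped the knob, swung the keeper round its arc, and let go.
- The first check after letting go showed the keeper still about 0.03–0.05 rad open. I pressed the knob home with closed fingers, then withdrew clear.

**Last checks**
- **Mould seated:** the last push rose to about 13 N with only 2.4 mm of a commanded 5 mm of travel. The plate's rear edge measured 44–46 mm before the station's origin (45 mm is fully seated) and was centred to about 1 mm.
- **Keeper shut:** it met a hard stop at about 14 N. In the last picture its edge looks parallel to the plate, though I did not measure the angle again after that press.
- **Obstacles:** the ribbed mould, jar and cork look unmoved in the last side picture. I did not measure their positions again at the end.
- **Disagreement:** the top and wrist cameras differed by 2–3 mm on where the plate was.

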